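# Clamp an offcut in the lever press and hold it

## Robot

A 7-joint arm with a two-finger parallel gripper is mounted at the origin on the work surface; the furniture and walls round the work are solid. World frame = base frame: x ahead of the robot, y to its left, z up, the work surface at z = 0. Lengths are in m, angles in rad, forces in N, time in s.
With the tool pointing down it reaches from about 0.4 to 0.85 m from the base axis. Payload 10.4 kg.
Tool frame: the origin (TCP) lies at the very end of the fingers, on their centre line; the grasp point (between the pads) lies 19 mm behind it (r.pinch_z is the distance from the TCP to the grasp point, in m); z points along the fingers, y is the line along which they close (so a half turn about z gives the same grasp; the last joint's range is limited). The gripper opens to 87 mm and grips with 3 to 60 N. Pads are 19 mm wide; open, the fingers measure 117 mm over their backs; the gripper's body (75 mm by 190 mm) begins 51 mm behind the grasp point.
Start: joints at [-1.129, 0.332, -0.065, 1.46, 0.022, 1.35, -0.088], TCP at [0.28, 0.559, 0.202] pointing down, gripper open.
Joint ranges: [-2.6, 2.6], [-0.5, 2.12], [-1.47, 1.34], [0.16, 2.42], [-1.27, 4.41], [0.06, 2.06], [-2.6, 2.6]. Speed limits (rad/s): [2.22, 2.22, 2.79, 2.79, 3.14, 3.14, 3.14].

## Interface

Orientations are given as a unit quaternion [x, y, z, w].
In Python, from bench import r, camera gives the robot as it stands. The module is installed in compiled form; this text tells all that it offers.
- The arm moves only by the shell command python3 -m pendant 'ROWS' [FORCE]. ROWS is JSON, a list of rows, each an object with "dp": the shift along the tool's x, y, z as a fraction of full scale, a list of three; "rotation": the turn, a rotation vector about the tool's x, y, z as a fraction of full scale, a list of three; "jaw": the opening, from 0 (shut) to 1 (fully open). A call has 1 to 8 rows; each row is the pose to reach, as a shift and turn from the pose commanded when the call began, along the tool's axes at that moment, turning the shorter way round; what a row does not reach only later rows make up. Full scale, the value 1, is 0.15 m for a shift and 2 pi rad for a turn. A row lasts 1/8 s, in which the tool goes at most 62.5 mm and 10.7 degrees, less where a joint would pass 70% of its speed; a pose out of reach is approached as far as the arm can. A call with a number of a shift or a turn outside -1 to 1 is refused whole. A call with a gripper value outside its range is refused whole. The fingers move at their own pace and stop on an object; FORCE is the grip in N (left out, the last holds). Time passes only in rows, so rows that repeat a pose let the fingers close. It gives the time, the measured TCP pose, the force, the opening and the grip force at its end, in the units of the state.
- r.read_state(): the state, without advancing time (a new reading comes with each control period).
- camera(name): name is "side" or "top"; returns a dict with "image" (400x640x3 uint8, red, green, blue), "z_map" (400x640 float32, m along the optical axis (not along the pixel's ray), 0 where there is no reading), "mtx" (3x3 intrinsics, pixels), "distortion" ([k1, k2, p1, p2, k3] as OpenCV has them; the pictures are not rectified), "T" (4x4, takes a point from camera to world coordinates). Camera axes: x right, y down, z forward; pixel columns grow to the right and rows downward; lengths in m; the calibration is good to about 2 mm. A picture is of the moment at which its call begins.
- r.close_job(): hands the job in; it is judged then, once.
The state is a dict: "time": time; "joint_positions": joint angles; "joint_vel": joint speeds; "joint_torque": joint torques, N m; "ee_pos": TCP position; "eef_rot": TCP orientation; "ft_force": force on the tool from outside, world axes, zero at the start; "torque": the same for the moment, N m; "width": finger opening in m; "grip_force": force on a finger pad.
Only numpy, scipy, OpenCV 4.12 (cv2) and the standard library are available. Lean on these libraries where they do the work, as an engineer would, in place of code of your own. Each camera call takes 0.05 s, during which the arm holds its last target. There are 200 camera calls.

## Task

Lay the wood offcut lengthwise between the guide rails of the small lever press and slide it in under the press head until its end meets the stop. Only then flip the safety catch fully over, outward and away from the lever, and then pull the lever by its black cross handle all the way forward to its end stop with the gripper, so that the foot clamps the wood, and finish while still holding it there. Leave the other things on the bench where they are.

Things in the scene. Friction and masses are not known exactly. Their poses are not given: they have to be found in the camera images.
- press: Grey bench lever press, fixed to the bench. Origin on its underside, at bench height; x points from its open front to its back, y to its left side (where lever and catch are), z up. In this frame, mm: base plate x -115..80, y -60..135, top at z 12. Column x 35..80, y -35..35, up to z 126. A seated offcut spans x -75..35, z 12..50.
- rail_mouth (a point): On the base plate's top, midway between the front ends of the two steel guide rails (press x -105, y 0, z 12 mm). The rails run along press x from here to x 20; 8 mm wide, 10 mm high, 44 mm apart inside (6 more than the offcut's width), flared to about 60 mm in front, out to x -116.
- stop (a point): Foot of the stop, on the base plate's top midway between the rails (press x 35, y 0, z 12 mm): the column's flat front face, which the offcut's end must meet. Axes as the press.
- head (a point): Middle of the lower front edge of the head that overhangs the rails (press x 0, y 0, z 82 mm). The head is a block: press x 0..35, y -35..35, z 82..126 mm. Axes as the press.
- foot: Press foot: rubber disc, radius 15 mm, under the head at press x 18, y 0 mm. Origin 70 mm straight below the disc's underside (bench height at rest), axes as the press. At rest the disc is 20 mm above a seated offcut. It comes down 28 mm per rad of lever, meets the wood at about 0.71 rad, then a spring behind it (1.2 N/mm) yields.
- lever: Press lever. Origin on its hinge (press x 30, y 90, z 104 mm); y is the hinge axis (along press y), z points along the lever to its free end. Steel shank 14 mm thick, 140 mm long; from its end a level cross handle reaches 68 mm inward (-y): a black sleeve of diameter 22 mm, 52 mm long. Springs back when let go; 2.5 N at the handle at rest, 10 N fully pulled.
- lever_handle (a point): Middle of the lever's black cross handle (round, diameter 22 mm, 52 mm long, along press y), 140 mm from the hinge axis, at press y 48 mm (lever y -42); axes as lever.
- lever_angle (a joint): Lever angle, rad: 0 at rest (leaning 0.45 rad to the back of the press); grows as the handle is pulled over the top to the front; end stop at 1.0 (leaning 0.55 rad to the front). The catch blocks it at about 0.1 until the catch is turned past about 1.1.
- catch_pivot (a point): Point on the catch's pivot axis (press x 0, y 118, z 150 mm); the axis runs along press x. On it sit the finger tab (press x -14..10) and a steel blade (x 31..41) that reaches inward to y 80, just in front of the lever. Below is the bracket, a plate x -9..41, y 114..122 mm. Axes as the press.
- catch_tab (a point): Centre of the round end of the catch's finger tab, a steel strip 24 mm wide and 6 mm thick, upright when locked; 45 mm from the pivot axis, the tab's end 57 mm from it. Axes turn with the catch: z along the tab away from the pivot, y through its thickness (at angle 0 the press's axes).
- catch (a joint): Catch angle, rad: 0 tab upright, blade in front of the lever (locked; starts at 0 to 0.2). Grows as the tab is pushed outward to the press's left (+y) and down, while the blade rises; stop at 1.5, tab nearly level. Friction keeps it where it is left (about 1 N at the tab).
- offcut: Timber offcut, plain wood block 38 x 110 x 38 mm, about 80 g, starting loose on the bench to the left of the press. Origin: centre of its underside; y along its 110 mm length, z up.
- oil_can: Bystander: brass-coloured oil can with thin spout, 66 mm across, 135 mm tall, to the right of the press. Origin: centre of its underside.
- bolt_jar: Bystander: clear jar of bolts, 66 mm across, 100 mm tall, right of the press. Origin: centre of its underside.
- tape_measure: Bystander: yellow pocket tape measure 40 x 91 x 68 mm, beyond the offcut on the left. Origin: centre of its underside.
- tape_roll: Bystander: roll of masking tape 110 mm across, 24 mm high, behind the press. Origin: centre of its underside.
Not all that is in view belongs to the job. Of the things that look like the offcut, take the one that is nearest to the robot's base at the start.

How it is judged:
On the way, in this order (a step that is already met when the one before it is completed fails the run):
1. the offcut lies between the rails under the head, its end at the stop, the catch still on (x of offcut in the frame of press between -0.027 and -0.012 m and y of offcut in the frame of press between -0.006 and 0.006 m and z of offcut in the frame of press below 0.017 m and angle between the y axis of offcut and the x axis of press, either way round below 0.1 rad and value of joint catch below 0.5 rad), for 0.2 s.
2. the safety catch is flipped fully over while the lever is still at rest (x of offcut in the frame of press between -0.027 and -0.012 m and y of offcut in the frame of press between -0.006 and 0.006 m and z of offcut in the frame of press below 0.017 m and angle between the y axis of offcut and the x axis of press, either way round below 0.1 rad and value of joint catch above 1.2 rad and value of joint lever_angle below 0.25 rad), for 0.2 s.
3. the lever is pulled to its end stop and the foot presses on the offcut (x of offcut in the frame of press between -0.027 and -0.012 m and y of offcut in the frame of press between -0.006 and 0.006 m and z of offcut in the frame of press below 0.017 m and angle between the y axis of offcut and the x axis of press, either way round below 0.1 rad and value of joint catch above 1.2 rad and value of joint lever_angle above 0.88 rad and contact force between foot and offcut above 3 N), for 0.2 s.
At the end, for the whole second after the job is handed in: Offcut flat between the rails, lengthwise within 0.1 rad, its end within 7 mm of the stop and within 6 mm of the middle of the channel; catch turned past 1.2 rad; lever held by the fingers past 0.88 rad of 1.0 with the foot pressing on the offcut with more than 3 N, all through the last second (all of step 3 and contact force between the fingers and lever above 1 N and velocity of joint lever_angle below 0.2 rad/s); the arm keeps its last pose, push and grip.
It fails at once if the oil can is moved by more than 3 cm or tipped (distance of oil_can from where it was at the start of the episode above 0.03 m or angle between oil_can's own z axis and vertical above 0.4 rad).
It fails at once if the bolt jar is moved by more than 3 cm or tipped (distance of bolt_jar from where it was at the start of the episode above 0.03 m or angle between bolt_jar's own z axis and vertical above 0.4 rad).
It fails at once if the tape measure is moved by more than 3 cm or tipped (distance of tape_measure from where it was at the start of the episode above 0.03 m or angle between tape_measure's own z axis and vertical above 0.4 rad).
It fails at once if the tape roll is moved by more than 3 cm or tipped (distance of tape_roll from where it was at the start of the episode above 0.03 m or angle between tape_roll's own z axis and vertical above 0.4 rad).
It also fails if it takes over 69 s, if anything falls off the work surface, if the arm or the gripper's body presses on something with over 40 N, if the wrist force passes 120 N, or if a joint passes its speed limit or range.

## Working session

There is one attempt and no reset: what is moved stays moved. The work goes in short steps, Python scripts to look and compute and a shell command to move; the robot and the scene stay as the last step left them, time stands still between calls to the robot, and variables do not carry over. Pictures are saved under pics/ and viewed, at most 10 in all, crops included, and the job is handed in when it is done.

```bash
mkdir -p pics; python3 - <<'E'
from bench import r, camera
import cv2, numpy as np
print(r.read_state(), r.pinch_z)
for n in("side","top"):
    c=camera(n); cv2.imwrite(f"pics/{n}0.png",c["image"][:,:,::-1]); np.savez(f"{n}0.npz",**c)
    print(n,c["mtx"],c["distortion"],c["T"])
E
```

```text
{'time': 0.0, 'joint_positions': array([-1.12862758,  0.33287248, -0.06472553,  1.46095055,  0.02158392,
        1.34992457, -0.0884736 ]), 'joint_vel': array([-1.06926192e-03,  3.18765865e-04, -4.32863958e-05, -4.42048624e-04,
       -4.75658020e-04, -1.14687636e-03,  7.47856586e-04]), 'joint_torque': array([-3.38757263e-04, -6.23243380e+01,  2.44554406e-02, -3.89920843e+01,
       -6.14532921e-02,  3.96340562e-02,  1.55558328e-04]), 'ee_pos': array([0.2799299 , 0.55832274, 0.20134925]), 'eef_rot': array([ 2.30265223e-01,  9.73127635e-01, -7.15268927e-04, -1.46009818e-04]), 'ft_force': array([ 0.63240867,  0.28778254, -0.78793854]), 'torque': array([ 0.05387013, -0.00104145, -0.04097986]), 'grip_force': 0.0, 'width': 0.08719779853721792} 0.0187
side [[476.1369216    0.         316.29383442]
 [  0.         476.1369216  204.71618995]
 [  0.           0.           1.        ]] [0.01665617 0.         0.         0.         0.        ] [[ 0.77171117 -0.45452037  0.4448293   0.03964759]
 [-0.63595769 -0.54663604  0.54474477 -0.65236963]
 [-0.00443787 -0.70327824 -0.71090086  1.02778267]
 [ 0.          0.          0.          1.        ]]
top [[381.07629252   0.         319.85060813]
 [  0.         381.07629252 202.49087794]
 [  0.           0.           1.        ]] [0.02017122 0.         0.         0.         0.        ] [[ 0.01409267 -0.99530844  0.09572097  0.47479336]
 [-0.9997428  -0.01572689 -0.01633983  0.02491052]
 [ 0.01776857 -0.09546607 -0.99527409  1.24207715]
 [ 0.          0.          0.          1.        ]]
```

View pics/side0.png

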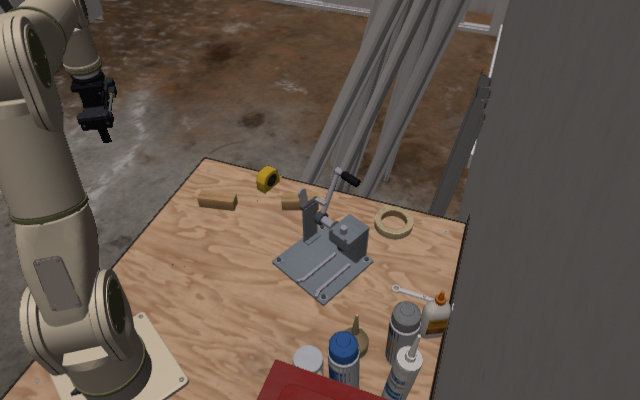

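View pics/top0.png

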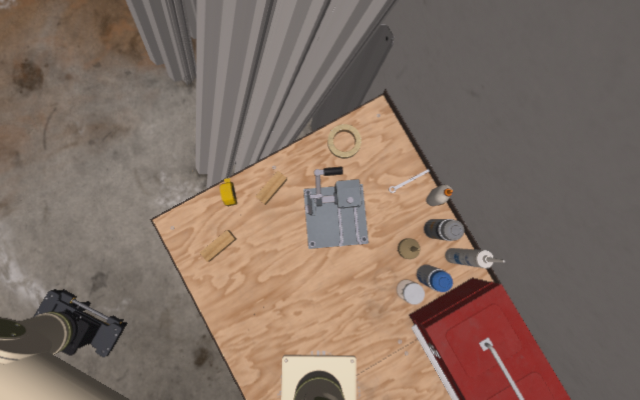

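The side view shows candidate offcuts at (217,200) and (295,203), with the press around (325,255). In the top view they are at (218,245) and (272,187), with the press plate around (337,215). The black handle is at (333,171) and the catch at (311,205). I'll measure these next.

```bash
cat > h.py <<'E'
import numpy as np, cv2
from bench import r, camera
from scipy.spatial.transform import Rotation as R
def cloud(c):
    z=c["z_map"]; v,u=np.mgrid[:400,:640]
    n=cv2.undistortPoints(np.stack([u,v],-1).reshape(-1,1,2).astype(float),c["mtx"],c["distortion"]).reshape(400,640,2)
    P=np.dstack([n*z[...,None],z])@c["T"][:3,:3].T+c["T"][:3,3]
    P[z==0]=np.nan
    return P
def ray(c,uv):
    n=cv2.undistortPoints(np.array(uv,float).reshape(-1,1,2),c["mtx"],c["distortion"]).reshape(-1,2)
    d=np.c_[n,np.ones(len(n))]@c["T"][:3,:3].T
    return c["T"][:3,3],d
def onplane(c,uv,z):
    o,d=ray(c,uv); return o+d*((z-o[2])/d[:,2])[:,None]
E
python3 - <<'E'
from h import *
for n in("side","top"):
    c=dict(np.load(n+"0.npz")); P=cloud(c); hsv=cv2.cvtColor(c["image"],cv2.COLOR_RGB2HSV)
    x,y,z=np.moveaxis(P,-1,0)
    box=(x>.25)&(x<.85)&(y>-.2)&(y<.5)
    tab=box&(abs(z)<.004)&(hsv[...,1]>70); print(n,"table z",np.median(z[tab]))
    # press base plate: low saturation
    grey=hsv[...,1]<60
    m=(box&grey&(z>.005)&(z<.019)).astype(np.uint8); k,l,s,_=cv2.connectedComponentsWithStats(m,connectivity=8)
    i=1+np.argmax(s[1:,4]); q=P[l==i]; print("plate",s[i],np.median(q[:,2]),cv2.minAreaRect(q[:,:2].astype(np.float32)*1000))
    m=(box&grey&(z>.12)&(z<.132)).astype(np.uint8); k,l,s,_=cv2.connectedComponentsWithStats(m)
    i=1+np.argmax(s[1:,4]); q=P[l==i]; print("head",s[i],np.median(q[:,2]),cv2.minAreaRect(q[:,:2].astype(np.float32)*1000))
    m=(box&(z>.028)&(z<.045)&(hsv[...,1]>60)).astype(np.uint8); k,l,s,_=cv2.connectedComponentsWithStats(m)
    for i in range(1,k):
        if s[i,4]>25:
            q=P[l==i]; print("wood?",s[i],np.median(q[:,2]),cv2.minAreaRect(q[:,:2].astype(np.float32)*1000),c["image"][l==i].mean(0).astype(int))
    m=(box&(z>.18)&(hsv[...,2]<60)).astype(np.uint8);q=P[m>0]
    if len(q): print("handle",len(q),np.nanmedian(q,0),q.min(0),q.max(0))
    m=box&(z>.17)&grey; q=P[m]; print("high",len(q),q[::max(1,len(q)//15)].round(3).tolist())
I=cv2.imread("pics/top0.png")[150:265,180:390]; J=cv2.imread("pics/side0.png")[150:310,180:420]
cv2.imwrite("pics/z.png",np.vstack([cv2.resize(I,(530,290),interpolation=2),cv2.resize(J,(530,310),interpolation=2)]))
E
```

```text
side table z 0.0014417341434064257
plate [ 272  224  101   82 3312] 0.013686892134464834 ((553.2164306640625, -46.316429138183594), (196.8665313720703, 198.44528198242188), 6.117496490478516)
head [329 214  40  31 640] 0.12726066916142698 ((611.7320556640625, -75.04418182373047), (83.03353118896484, 79.78363800048828), 6.793313026428223)
wood? [256 173  23  15  94] 0.0367847733425653 ((615.190185546875, 284.2541198730469), (30.57206916809082, 74.72675323486328), 76.85588073730469) [71 56 18]
wood? [198 190  39  16 432] 0.039164506623683426 ((454.12030029296875, 323.6553649902344), (48.71025085449219, 110.33504486083984), 42.53514099121094) [139 110  78]
wood? [282 193  18  12 192] 0.03938219031701162 ((619.0234985351562, 178.16908264160156), (44.76264953613281, 50.515464782714844), 52.57876968383789) [137 108  76]
wood? [307 193  12   8  61] 0.03930175886826992 ((673.149169921875, 139.8028106689453), (27.951438903808594, 33.872642517089844), 55.598182678222656) [153 123  90]
handle 721 [0.28276029 0.46372924 0.33180175] [ 0.25000211 -0.05309791  0.18055231] [0.84998112 0.49987571 0.6
[... 841 characters left out ...]
48339844), 50.824485778808594) [180 142 100]
wood? [200 230  35  32 443] 0.038320815092573346 ((451.4548645019531, 325.5567626953125), (38.52601623535156, 109.6031494140625), 41.0416374206543) [178 140  99]
handle 235 [0.28471995 0.46118715 0.30100968] [ 0.2502458  -0.04698584  0.23346553] [0.66767173 0.4987327  0.33919871]
high 4373 [[0.849, -0.025, 0.427], [0.659, 0.007, 0.235], [0.277, 0.48, 0.318], [0.304, 0.5, 0.563], [0.303, 0.495, 0.612], [0.288, 0.459, 0.584], [0.286, 0.471, 0.611], [0.283, 0.484, 0.623], [0.277, 0.456, 0.625], [0.273, 0.472, 0.63], [0.266, 0.409, 0.622], [0.251, 0.379, 0.593], [0.262, 0.466, 0.638], [0.259, 0.448, 0.642], [0.254, 0.418, 0.642], [0.25, 0.412, 0.645]]
```

View pics/z.png

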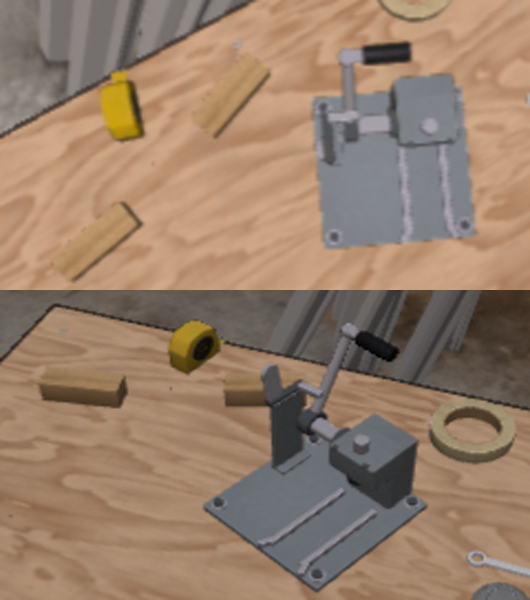

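The enlarged top and side crops show the offcut, lever, blade, tab and rails clearly. The offcut nearest the base is the lower-left one, centred near (451, 326) mm. I'll refine the press pose from the plate edges and rails, then work out the grasp.

```bash
cat >> h.py <<'E'
def tgt(p,yaw_y):  # tool down, tool y axis at world angle yaw_y (deg)
    a=np.radians(yaw_y); y=np.array([np.cos(a),np.sin(a),0]); z=np.array([0,0,-1.]); x=np.cross(y,z)
    return np.array(p),np.c_[x,y,z]
def rel(p,yaw_y):
    s=r.read_state(); p,M=tgt(p,yaw_y); R0=R.from_quat(s["eef_rot"])
    dp=R0.inv().apply(p-s["ee_pos"])/.15
    rv=(R0.inv()*R.from_matrix(M)).as_rotvec()/(2*np.pi)
    print("dp",dp.round(4).tolist(),"rot",rv.round(4).tolist(),"t",s["time"])
E
python3 - <<'E'
from h import *
from scipy.optimize import least_squares
for n in("side","top"):
    c=dict(np.load(n+"0.npz")); P=cloud(c); hsv=cv2.cvtColor(c["image"],cv2.COLOR_RGB2HSV)
    roi=np.zeros((400,640),bool)
    if n=="top": roi[175:252,300:372]=1
    else: roi[220:302,270:375]=1
    # plate and everything grey at low z
    z=P[...,2]; m=(roi&(hsv[...,1]<70)&(z>.004)&(z<.03))
    q=P[m][:,:2]*1000; hull=cv2.convexHull(q.astype(np.float32)); print(n,cv2.minAreaRect(hull))
    rm=roi&(hsv[...,2]>165)&(hsv[...,1]<60)&(z<.03)
    k,l,s,_=cv2.connectedComponentsWithStats(rm.astype(np.uint8),connectivity=8)
    for i in range(1,k):
        if s[i,4]>15:
            v,u=np.where(l==i); w=onplane(c,np.c_[u,v],.021)[:,:2]*1000
            f=cv2.fitLine(w.astype(np.float32),cv2.DIST_HUBER,0,.01,.01).ravel(); print("rail",s[i],f[:2],np.degrees(np.arctan2(f[1],f[0])),"y at x=520:",f[3]+(520-f[2])*f[1]/f[0], w[:,0].min(),w[:,0].max())
rel((.4253,.3558,.10),41)
E
```

```text
side ((575.9480590820312, -45.569236755371094), (245.59280395507812, 199.80088806152344), 4.143407821655273)
top ((554.1637573242188, -45.68175506591797), (202.95867919921875, 197.1224365234375), 5.231533527374268)
rail [355 208   2  16  17] [0.99541885 0.09561045] 5.486456 y at x=520: -113.669365 527.9827512960261 576.2015951976856
rail [339 219   4  24  31] [0.9967673  0.08034275] 4.6082673 y at x=520: -61.72165 466.69525873268276 540.0388679991573
rail [356 228   5  15  18] [0.9854767  0.16981086] 9.776822 y at x=520: -112.32576 467.56300613483455 512.0235938252865
dp [-1.4715, -0.7722, 0.6773] rot [-0.0002, 0.0, 0.0621] t 0.1
```

```bash
python3 -m pendant '[{"dp":[-0.5,-0.26,0.1],"rotation":[0,0,0.03],"jaw":1},{"dp":[-0.8,-0.42,0.2],"rotation":[0,0,0.062],"jaw":1},{"dp":[-1,-0.52,0.3],"rotation":[0,0,0.062],"jaw":1},{"dp":[-1,-0.52,0.4],"rotation":[0,0,0.062],"jaw":1},{"dp":[-1,-0.52,0.4],"rotation":[0,0,0.062],"jaw":1}]' 30; python3 - <<'E'
from h import *
rel((.4253,.3558,.014),41)
E
```

```text
time: 0.72
ee_pos: [0.3781, 0.4218, 0.141]
eef_rot: [0.414, 0.91, -0.001, -0.001]
ft_force: [-0.9, 0.8, 0.4]
width: 0.087
grip_force: 0.0
dp [-0.5383, -0.0502, 0.8464] rot [-0.0004, -0.0, 0.0003] t 0.725
```

```bash
python3 -m pendant '[{"dp":[-0.27,-0.025,0.1],"rotation":[0,0,0],"jaw":1},{"dp":[-0.538,-0.05,0.3],"rotation":[0,0,0],"jaw":1},{"dp":[-0.538,-0.05,0.5],"rotation":[0,0,0],"jaw":1},{"dp":[-0.538,-0.05,0.7],"rotation":[0,0,0],"jaw":1},{"dp":[-0.538,-0.05,0.84],"rotation":[0,0,0],"jaw":1},{"dp":[-0.538,-0.05,0.845],"rotation":[0,0,0],"jaw":1}]' 30; python3 -m pendant '[{"dp":[0,0,0],"rotation":[0,0,0],"jaw":0},{"dp":[0,0,0],"rotation":[0,0,0],"jaw":0},{"dp":[0,0,0],"rotation":[0,0,0],"jaw":0},{"dp":[0,0,0],"rotation":[0,0,0],"jaw":0},{"dp":[0,0,0],"rotation":[0,0,0],"jaw":0},{"dp":[0,0,0],"rotation":[0,0,0],"jaw":0}]' 30;  python3 - <<'E'
from h import *
rel((.40,.3,.13),60)
E
```

```text
time: 1.48
ee_pos: [0.425, 0.357, 0.0145]
eef_rot: [0.413, 0.911, -0.001, -0.001]
ft_force: [0.0, -0.0, 0.1]
width: 0.0873
grip_force: 0.0
time: 2.22
ee_pos: [0.4266, 0.356, 0.0155]
eef_rot: [0.414, 0.91, 0.0, -0.0]
ft_force: [0.0, -0.9, 0.4]
width: 0.0364
grip_force: 30.0
dp [-0.1648, -0.3789, -0.7636] rot [0.0, -0.0, -0.0526] t 2.225
```

```bash
python3 -m pendant '[{"dp":[0,0,-0.3],"rotation":[0,0,0],"jaw":0},{"dp":[0,0,-0.7],"rotation":[0,0,0],"jaw":0},{"dp":[-0.08,-0.19,-0.76],"rotation":[0,0,-0.026],"jaw":0},{"dp":[-0.165,-0.38,-0.76],"rotation":[0,0,-0.053],"jaw":0},{"dp":[-0.165,-0.38,-0.76],"rotation":[0,0,-0.053],"jaw":0}]' 30;  python3 - <<'E'
from h import *
rel((.40,.16,.13),85)
E
```

```text
time: 2.85
ee_pos: [0.3996, 0.2981, 0.1296]
eef_rot: [0.258, 0.966, -0.0, -0.0]
ft_force: [-0.0, 0.6, -1.0]
width: 0.0368
grip_force: 30.0
dp [-0.4612, -0.7966, -0.0027] rot [-0.0, -0.0, -0.0692] t 2.85
```

```bash
python3 -m pendant '[{"dp":[-0.15,-0.26,0],"rotation":[0,0,-0.025],"jaw":0},{"dp":[-0.3,-0.53,0],"rotation":[0,0,-0.05],"jaw":0},{"dp":[-0.461,-0.797,0],"rotation":[0,0,-0.069],"jaw":0},{"dp":[-0.461,-0.797,0],"rotation":[0,0,-0.069],"jaw":0}]' 30;  python3 - <<'E'
from h import *
rel((.40,.02,.13),96)
E
```

```text
time: 3.35
ee_pos: [0.4008, 0.1592, 0.1294]
eef_rot: [0.046, 0.999, -0.0, -0.0]
ft_force: [-0.5, 0.3, -0.4]
width: 0.0367
grip_force: 30.0
dp [-0.0806, -0.9244, -0.0039] rot [-0.0, -0.0, -0.0314] t 3.35
```

```bash
python3 -m pendant '[{"dp":[-0.02,-0.3,0],"rotation":[0,0,-0.015],"jaw":0},{"dp":[-0.04,-0.6,0],"rotation":[0,0,-0.031],"jaw":0},{"dp":[-0.08,-0.924,0],"rotation":[0,0,-0.0314],"jaw":0},{"dp":[-0.08,-0.924,0],"rotation":[0,0,-0.0314],"jaw":0}]' 30;  python3 - <<'E'
from h import *
rel((.43,-.096,.10),96)
E
```

```text
time: 3.85
ee_pos: [0.4007, 0.0208, 0.1296]
eef_rot: [-0.051, 0.999, 0.0, 0.0]
ft_force: [0.6, 0.9, -1.1]
width: 0.0367
grip_force: 30.0
dp [-0.1145, -0.7947, 0.1972] rot [0.0, 0.0001, -0.0003] t 3.85
```

```bash
python3 -m pendant '[{"dp":[-0.04,-0.3,0.05],"rotation":[0,0,0],"jaw":0},{"dp":[-0.08,-0.6,0.1],"rotation":[0,0,0],"jaw":0},{"dp":[-0.114,-0.795,0.2],"rotation":[0,0,0],"jaw":0},{"dp":[-0.114,-0.795,0.2],"rotation":[0,0,0],"jaw":0},{"dp":[-0.114,-0.795,0.2],"rotation":[0,0,0],"jaw":0}]' 30;  python3 - <<'E'
from h import *
for n in("side","top"):
    c=camera(n); np.savez(n+"1.npz",**c); P=cloud(c); hsv=cv2.cvtColor(c["image"],cv2.COLOR_RGB2HSV)
    x,y,z=np.moveaxis(P,-1,0)
    # offcut top surface at ~ .10-.014+.038
    m=(x>.38)&(x<.62)&(y>-.2)&(y<.05)&(z>.110)&(z<.135)&(hsv[...,1]>60)
    q=P[m]; print(n,len(q),np.median(q[:,2]),cv2.minAreaRect(q[:,:2].astype(np.float32)*1000))
    cv2.imwrite(f"pics/{n}1.png",c["image"][:,:,::-1])
a=cv2.imread("pics/top1.png")[150:300,260:410]; b=cv2.imread("pics/side1.png")[150:330,230:410]
cv2.imwrite("pics/z1.png",np.hstack([cv2.resize(a,(400,400),interpolation=2),cv2.resize(b,(400,400),interpolation=2)]))
print(r.read_state()["ee_pos"])
E
```

```text
time: 4.47
ee_pos: [0.4306, -0.0924, 0.0994]
eef_rot: [-0.055, 0.998, 0.0, -0.0]
ft_force: [0.4, 0.1, -0.3]
width: 0.0369
grip_force: 30.0
side 134 0.1227508263730166 ((517.0341796875, -59.70127868652344), (219.4727783203125, 54.52304458618164), 20.417804718017578)
top 203 0.1212976934186627 ((495.239990234375, -82.5860595703125), (58.309959411621094, 37.999210357666016), 6.254364013671875)
[ 0.43058469 -0.09245044  0.09965799]
```

View pics/z1.png

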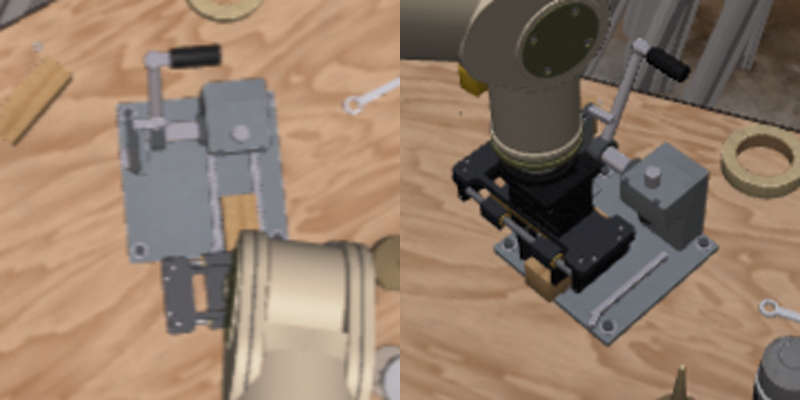

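The top crop shows the held offcut about 6–7 mm left of the channel centre, with its yaw matching. I'll measure the rails more precisely in the clear first pictures.

```bash
python3 - <<'E'
from h import *
# brightness profile across channel, sampled in press frame at rail-top height, each view (first, unobstructed pictures)
yaw=np.radians(6.2); o=np.array([.5725,-.081]); ex=np.array([np.cos(yaw),np.sin(yaw)]); ey=np.array([-ex[1],ex[0]])
t=np.arange(-.045,.0451,.0005)
for n in("side","top"):
    c=dict(np.load(n+"0.npz")); g=cv2.cvtColor(c["image"],cv2.COLOR_RGB2GRAY).astype(np.float32)
    W2C=np.linalg.inv(c["T"]); rv,_=cv2.Rodrigues(W2C[:3,:3])
    for x in(-.095,-.08,-.06,-.04,-.02):
        acc=0
        for dx in np.arange(-.008,.0081,.001):
            pts=np.c_[o+(x+dx)*ex+t[:,None]*ey,np.full(len(t),.022)]
            uv=cv2.projectPoints(pts,rv,W2C[:3,3],c["mtx"],c["distortion"])[0].reshape(-1,1,2).astype(np.float32)
            acc=acc+cv2.remap(g,uv[...,0],uv[...,1],cv2.INTER_LINEAR).ravel()
        acc/=17
        res=[]
        for s in(t<0,t>0):
            a=acc[s]; b=np.clip(a-np.percentile(a,60),0,None); pk=np.argmax(b); w=np.abs(np.arange(len(a))-pk)<16
            res.append(((t[s]*b)[w].sum()/b[w].sum()*1000).round(1))
        print(n,x,res,"mid",np.mean(res))
E
```

```text
side -0.095 [np.float64(-26.0), np.float64(27.4)] mid 0.6999999999999993
side -0.08 [np.float64(-25.8), np.float64(26.6)] mid 0.40000000000000036
side -0.06 [np.float64(-25.5), np.float64(26.5)] mid 0.5
side -0.04 [np.float64(-25.9), np.float64(26.4)] mid 0.25
side -0.02 [np.float64(-26.0), np.float64(26.3)] mid 0.15000000000000036
top -0.095 [np.float64(-27.7), np.float64(25.7)] mid -1.0
top -0.08 [np.float64(-26.3), np.float64(26.0)] mid -0.15000000000000036
top -0.06 [np.float64(-27.2), np.float64(24.9)] mid -1.1500000000000004
top -0.04 [np.float64(-26.9), np.float64(25.0)] mid -0.9499999999999993
top -0.02 [np.float64(-27.2), np.float64(25.2)] mid -1.0
```

```bash
cat >> h.py <<'E'
O=np.array([.5725,-.081]); yaw=np.radians(6.2); EX=np.array([np.cos(yaw),np.sin(yaw)]); EY=np.array([-EX[1],EX[0]])
def press(p): d=np.asarray(p)[...,:2]-O; return np.stack([d@EX,d@EY,np.asarray(p)[...,2]],-1)
def world(p): return np.r_[O+p[0]*EX+p[1]*EY,p[2]]
def woodtop(n,z0,xr,tag=None):
    c=camera(n); P=cloud(c); Q=press(P); hsv=cv2.cvtColor(c["image"],cv2.COLOR_RGB2HSV)
    m=(Q[...,0]>xr[0])&(Q[...,0]<xr[1])&(abs(Q[...,1])<.05)&(abs(Q[...,2]-z0)<.007)&(hsv[...,1]>60)
    q=Q[m]; print(n,len(q),"z",np.median(q[:,2]).round(4),cv2.minAreaRect(q[:,:2].astype(np.float32)*1000),"x",q[:,0].min().round(4),q[:,0].max().round(4))
    if tag: cv2.imwrite(f"pics/{n}{tag}.png",c["image"][:,:,::-1])
    return c
E
python3 -m pendant '[{"dp":[0,-0.02,0.1],"rotation":[0,0,0],"jaw":0},{"dp":[0,-0.037,0.2],"rotation":[0,0,0],"jaw":0},{"dp":[0,-0.037,0.3],"rotation":[0,0,0],"jaw":0},{"dp":[0,-0.037,0.383],"rotation":[0,0,0],"jaw":0},{"dp":[0,-0.037,0.383],"rotation":[0,0,0],"jaw":0},{"dp":[0,-0.037,0.383],"rotation":[0,0,0],"jaw":0}]' 30;  python3 - <<'E'
from h import *
s=r.read_state(); print(press(s["ee_pos"]), s["ft_force"], np.degrees(np.arctan2(*(R.from_quat(s["eef_rot"]).as_matrix()[[1,0],1]))))
for n in("top","side"): woodtop(n,.064,(-.11,-.02))
E
```

```text
time: 5.32
ee_pos: [0.431, -0.0996, 0.0421]
eef_rot: [-0.055, 0.999, -0.0, 0.0]
ft_force: [0.6, -0.4, -0.7]
width: 0.0367
grip_force: 30.0
[-0.14270496 -0.00319456  0.04213096] [ 0.57143538 -0.3913797  -0.7474109 ] 96.26658957769746
top 186 z 0.0639 ((-77.82086944580078, -0.25748443603515625), (37.34866714477539, 59.915489196777344), 88.81226348876953) x -0.1075 -0.0481
side 20 z 0.0657 ((-48.89836502075195, 2.167032241821289), (28.991588592529297, 6.1471734046936035), 82.25102996826172) x -0.0531 -0.0449
```

```bash
python3 -m pendant '[{"dp":[0,0,0.02],"rotation":[0,0,0],"jaw":0},{"dp":[0,0,0.04],"rotation":[0,0,0],"jaw":0},{"dp":[0,0,0.06],"rotation":[0,0,0],"jaw":0},{"dp":[0,0,0.06],"rotation":[0,0,0],"jaw":0},{"dp":[0,0,0.06],"rotation":[0,0,0],"jaw":0}]' 30;  python3 - <<'E'
from h import *
s=r.read_state(); print(press(s["ee_pos"]), s["ft_force"],s["torque"])
for n in("top",): woodtop(n,.055,(-.11,-.02))
E
```

```text
time: 6.05
ee_pos: [0.4308, -0.0996, 0.0329]
eef_rot: [-0.055, 0.999, 0.0, 0.0]
ft_force: [0.4, -0.0, -0.4]
width: 0.0367
grip_force: 30.0
[-0.14292563 -0.00316016  0.03293869] [ 0.39225172 -0.03554906 -0.41081848] [ 0.04198161  0.05259418 -0.04144418]
top 179 z 0.0549 ((-78.97185516357422, -0.36969757080078125), (37.56482696533203, 59.05000305175781), 86.0498275756836) x -0.1077 -0.0485
```

```bash
python3 -m pendant '[{"dp":[0,0,0.029],"rotation":[0,0,0],"jaw":0},{"dp":[-0.05,0,0.029],"rotation":[0,0,0],"jaw":0},{"dp":[-0.12,0,0.029],"rotation":[0,0,0],"jaw":0},{"dp":[-0.2,0,0.029],"rotation":[0,0,0],"jaw":0},{"dp":[-0.28,0,0.029],"rotation":[0,0,0],"jaw":0},{"dp":[-0.36,0,0.029],"rotation":[0,0,0],"jaw":0},{"dp":[-0.433,0,0.029],"rotation":[0,0,0],"jaw":0},{"dp":[-0.433,0,0.029],"rotation":[0,0,0],"jaw":0}]' 30;  python3 - <<'E'
from h import *
s=r.read_state(); print(press(s["ee_pos"]), s["ft_force"],s["torque"])
E
```

```text
time: 7.1
ee_pos: [0.496, -0.0924, 0.0285]
eef_rot: [-0.055, 0.998, -0.0, 0.0]
ft_force: [0.1, -0.0, -1.0]
width: 0.0367
grip_force: 30.0
[-0.07726523 -0.00303217  0.02851042] [ 0.13667024 -0.02188483 -1.00431863] [0.0312604  0.03439393 0.0233157 ]
```

Smooth slide with no contact yet. The last ~17 mm to the stop, slowly.

```bash
python3 -m pendant '[{"dp":[-0.03,0,0],"rotation":[0,0,0],"jaw":0},{"dp":[-0.06,0,0],"rotation":[0,0,0],"jaw":0},{"dp":[-0.08,0,0],"rotation":[0,0,0],"jaw":0},{"dp":[-0.1,0,0],"rotation":[0,0,0],"jaw":0},{"dp":[-0.1,0,0],"rotation":[0,0,0],"jaw":0}]' 30;  python3 - <<'E'
from h import *
s=r.read_state(); print(press(s["ee_pos"]), s["ft_force"],s["torque"])
for n in("top","side"): woodtop(n,.050,(-.11,.0),"2")
E
```

```text
time: 7.72
ee_pos: [0.5104, -0.0908, 0.0286]
eef_rot: [-0.055, 0.998, -0.0, 0.0]
ft_force: [0.6, 0.2, -0.7]
width: 0.037
grip_force: 30.0
[-0.0628265  -0.00301505  0.02858298] [ 0.5823677   0.16719396 -0.66800426] [0.03463275 0.06202067 0.01875775]
top 14 z 0.0502 ((-10.431231498718262, 14.46768569946289), (6.539236068725586, 18.980920791625977), 83.56306457519531) x -0.0195 -0.0007
side 100 z 0.0521 ((-67.94881439208984, -2.173870086669922), (53.8963508605957, 18.050395965576172), 87.21222686767578) x -0.0767 -0.058
```

```bash
python3 -m pendant '[{"dp":[-0.007,0,0],"rotation":[0,0,0],"jaw":0},{"dp":[-0.014,0,0],"rotation":[0,0,0],"jaw":0},{"dp":[-0.02,0,0],"rotation":[0,0,0],"jaw":0},{"dp":[-0.027,0,0],"rotation":[0,0,0],"jaw":0},{"dp":[-0.027,0,0],"rotation":[0,0,0],"jaw":0}]' 30; python3 -c "
from h import *
s=r.read_state(); print(press(s['ee_pos']), s['ft_force'])"
```

```text
time: 8.45
ee_pos: [0.5132, -0.0904, 0.0281]
eef_rot: [-0.055, 0.999, 0.0, -0.001]
ft_force: [-5.5, -0.7, -0.3]
width: 0.0367
grip_force: 30.0
[-0.05997809 -0.00290127  0.0281169 ] [-5.51639719 -0.6713838  -0.30368102]
```

```bash
python3 -m pendant '[{"dp":[-0.007,0,0],"rotation":[0,0,0],"jaw":0},{"dp":[-0.014,0,0],"rotation":[0,0,0],"jaw":0},{"dp":[-0.02,0,0],"rotation":[0,0,0],"jaw":0},{"dp":[-0.02,0,0],"rotation":[0,0,0],"jaw":0}]' 30; python3 -c "
from h import *
s=r.read_state(); print(press(s['ee_pos']), s['ft_force'])"
```

```text
time: 8.95
ee_pos: [0.5132, -0.0902, 0.0274]
eef_rot: [-0.054, 0.999, 0.001, -0.004]
ft_force: [-16.5, -0.1, 6.9]
width: 0.0365
grip_force: 30.0
[-0.05998979 -0.00276825  0.02736367] [-16.52707249  -0.11755591   6.85951989]
```

```bash
python3 -m pendant '[{"dp":[0.013,0,0.005],"rotation":[0,0,0],"jaw":0},{"dp":[0.013,0,0.005],"rotation":[0,0,0],"jaw":0},{"dp":[0.013,0,0.005],"rotation":[0,0,0],"jaw":0.65},{"dp":[0.013,0,0.005],"rotation":[0,0,0],"jaw":0.65},{"dp":[0.013,0,0.005],"rotation":[0,0,0],"jaw":0.65},{"dp":[0.013,0,0.005],"rotation":[0,0,0],"jaw":0.65}]' 30; python3 -m pendant '[{"dp":[0.05,0,-0.15],"rotation":[0,0,0],"jaw":0.65},{"dp":[0.1,0,-0.4],"rotation":[0,0,0],"jaw":0.65},{"dp":[0.3,0,-0.7],"rotation":[0,0,0],"jaw":0},{"dp":[0.6,0,-1],"rotation":[0,0,0],"jaw":0},{"dp":[0.8,0,-1],"rotation":[0,0,0],"jaw":0},{"dp":[0.8,0,-1],"rotation":[0,0,0],"jaw":0}]' 30; python3 - <<'E'
from h import *
s=r.read_state(); print(press(s["ee_pos"]), s["ft_force"],s["width"])
for n in("top","side"):
    c=woodtop(n,.050,(-.11,.0),"3")
    Q=press(cloud(c)); m=(Q[...,2]>.165)&(Q[...,2]<.21)&(abs(Q[...,0])<.03)&(Q[...,1]>.09)&(Q[...,1]<.16); q=Q[m]
    if len(q): print("tab",len(q),np.median(q,0),q.min(0),q.max(0))
    hs=cv2.cvtColor(c["image"],cv2.COLOR_RGB2HSV)
    m=(Q[...,2]>.2)&(Q[...,2]<.26)&(Q[...,0]>.05)&(Q[...,0]<.13)&(Q[...,1]<.1)&(Q[...,1]>-.01)&(hs[...,2]<60); q=Q[m]; print("handle",len(q),np.median(q,0),q.min(0),q.max(0))
a=cv2.imread("pics/top3.png")[140:290,260:410]; b=cv2.imread("pics/side3.png")[150:330,230:410]
cv2.imwrite("pics/z3.png",np.hstack([cv2.resize(a,(400,400),interpolation=2),cv2.resize(b,(400,400),interpolation=2)]))
E
```

```text
time: 9.7
ee_pos: [0.5156, -0.0902, 0.028]
eef_rot: [-0.055, 0.998, -0.0, 0.0]
ft_force: [0.1, 0.6, -0.9]
width: 0.0558
grip_force: 0.0
time: 10.45
ee_pos: [0.3952, -0.1035, 0.1785]
eef_rot: [-0.054, 0.999, 0.001, 0.001]
ft_force: [-0.0, 0.4, 0.7]
width: 0.0242
grip_force: 0.0
[-0.17872008 -0.00322984  0.17849721] [-0.0441294   0.39186647  0.68172241] 0.024238086552723227
top 291 z 0.0501 ((-37.633514404296875, -0.26921844482421875), (74.68672943115234, 38.44191360473633), 0.19208166003227234) x -0.075 -0.0003
tab 43 [-0.00235031  0.12375617  0.19839406] [-0.01328039  0.11687801  0.16501807] [0.00955771 0.13017371 0.20936068]
handle 106 [0.08914938 0.04592323 0.23933465] [0.08150732 0.02408068 0.23202893] [0.09927481 0.06963364 0.24409068]
side 382 z 0.0513 ((-36.89067840576172, -2.8473052978515625), (39.94749450683594, 73.78643035888672), 89.48677825927734) x -0.0739 -0.0
tab 83 [0.00321798 0.11972478 0.1841721 ] [-0.01182751  0.11325322  0.16658675] [0.01383768 0.12738437 0.20861781]
handle 175 [0.08782692 0.04173823 0.23881625] [0.08110465 0.01750587 0.22227776] [0.1025189  0.08136756 0.24453548]
```

View pics/z3.png

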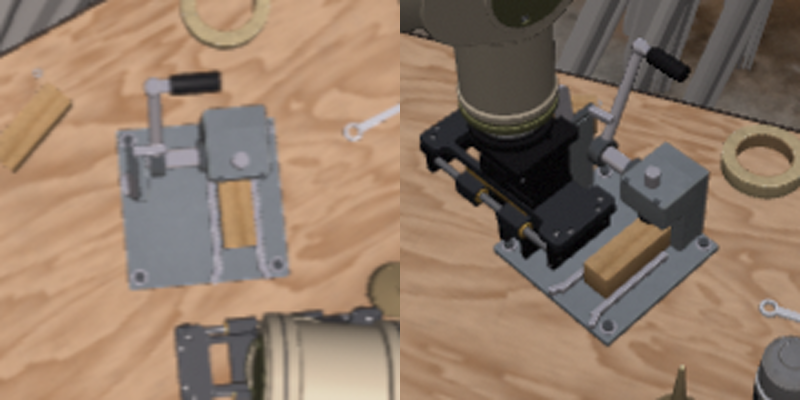

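The wood is seated, with its front end at press x ≈ -75 in both views, centred, and the catch still on. Next is the catch, using closed fingers from the lever side.

```bash
python3 -m pendant '[{"dp":[-0.2,0.1,-0.2],"rotation":[0,0,0],"jaw":0},{"dp":[-0.5,0.3,-0.22],"rotation":[0,0,0],"jaw":0},{"dp":[-0.8,0.45,-0.22],"rotation":[0,0,0],"jaw":0},{"dp":[-1,0.587,-0.22],"rotation":[0,0,0],"jaw":0},{"dp":[-1,0.587,-0.22],"rotation":[0,0,0],"jaw":0}]' 30; python3 -m pendant '[{"dp":[-0.17,0,0],"rotation":[0,0,0],"jaw":0},{"dp":[-0.17,0,0.1],"rotation":[0,0,0],"jaw":0},{"dp":[-0.17,0,0.16],"rotation":[0,0,0],"jaw":0},{"dp":[-0.17,0,0.16],"rotation":[0,0,0],"jaw":0}]' 30; python3 - <<'E'
from h import *
s=r.read_state(); print(press(s["ee_pos"]), s["ft_force"],s["width"])
E
```

```text
time: 11.18
ee_pos: [0.5372, 0.0033, 0.209]
eef_rot: [-0.057, 0.998, -0.001, -0.001]
ft_force: [-0.6, -0.2, 0.2]
width: 0.0007
grip_force: 0.0
time: 11.68
ee_pos: [0.5598, 0.003, 0.1858]
eef_rot: [-0.055, 0.999, -0.0, -0.001]
ft_force: [0.4, -0.4, 1.0]
width: 0.0006
grip_force: 0.0
[-0.00359447  0.08492818  0.18575707] [ 0.44615087 -0.42249771  1.00960063] 0.000557364693243917
```

```bash
python3 -m pendant '[{"dp":[0,0.1,0],"rotation":[0,0,0],"jaw":0},{"dp":[0,0.18,0],"rotation":[0,0,0],"jaw":0},{"dp":[0,0.25,0],"rotation":[0,0,0],"jaw":0},{"dp":[0,0.32,0],"rotation":[0,0,0],"jaw":0},{"dp":[0,0.36,0.05],"rotation":[0,0,0],"jaw":0},{"dp":[0,0.4,0.107],"rotation":[0,0,0],"jaw":0},{"dp":[0,0.4,0.107],"rotation":[0,0,0],"jaw":0}]' 30; python3 -m pendant '[{"dp":[0,0,0.03],"rotation":[0,0,0],"jaw":0},{"dp":[0,0,0.066],"rotation":[0,0,0],"jaw":0},{"dp":[0,0,0.066],"rotation":[0,0,0],"jaw":0},{"dp":[0,0,0.08],"rotation":[0,0,0],"jaw":0},{"dp":[0,0,0.08],"rotation":[0,0,0],"jaw":0}]' 30; python3 - <<'E'
from h import *
s=r.read_state(); print(press(s["ee_pos"]), s["ft_force"],s["width"])
c=camera("side"); cv2.imwrite("pics/s4.png",cv2.resize(c["image"][130:290,240:440,::-1],(800,600),interpolation=2))
E
```

```text
time: 12.55
ee_pos: [0.5536, 0.0633, 0.1697]
eef_rot: [-0.055, 0.998, -0.0, -0.001]
ft_force: [-0.0, -0.5, -0.2]
width: 0.0007
grip_force: 0.0
time: 13.18
ee_pos: [0.5542, 0.063, 0.1587]
eef_rot: [-0.055, 0.999, 0.0, -0.0]
ft_force: [-0.3, 0.1, 0.3]
width: 0.0006
grip_force: 0.0
[-0.0026063   0.14508324  0.15874737] [-0.30232988  0.08284303  0.2865419 ] 0.0006266848055450676
```

View pics/s4.png

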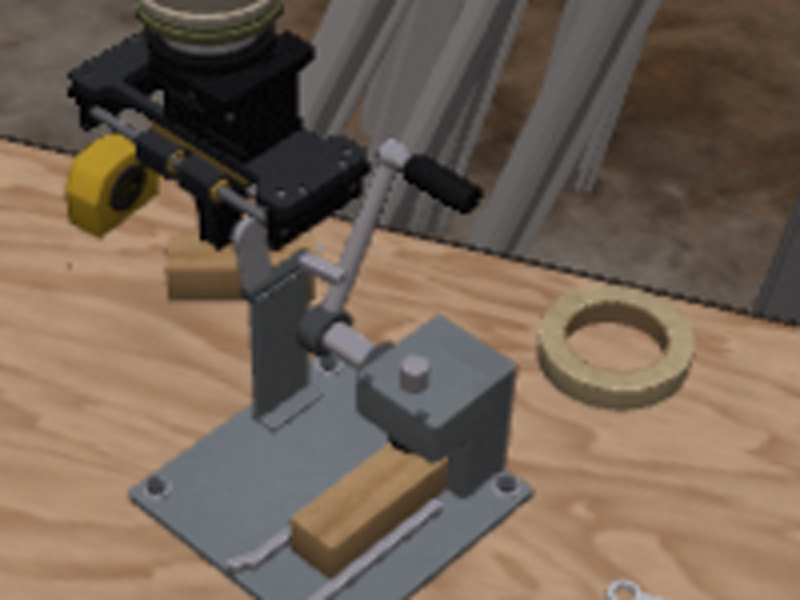

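The tab at (245,230) seems only slightly tilted, and the fingers at (215,235) are beyond it. I'll check the geometry.

```bash
python3 - <<'E'
from h import *
s=r.read_state()
for n in("side","top"):
    c=camera(n); Q=press(cloud(c)); img=c["image"]; v=cv2.cvtColor(img,cv2.COLOR_RGB2HSV)[...,2]
    W=np.linalg.inv(c["T"]); pj=lambda p: cv2.projectPoints(np.array([p]),cv2.Rodrigues(W[:3,:3])[0],W[:3,3],c["mtx"],c["distortion"])[0].ravel().round(1)
    print(n,"TCP",pj(s["ee_pos"]),"pivot",pj(world([0,.118,.15])),"tab0",pj(world([0,.118,.195])),"tab1.5",pj(world([0,.163,.153])))
    m=(Q[...,2]>.150)&(Q[...,2]<.215)&(abs(Q[...,0])<.03)&(Q[...,1]>.09)&(Q[...,1]<.20)
    vv,uu=np.where(m)
    for a,b in list(zip(vv,uu))[::max(1,len(vv)//30)]: print((b,a),(Q[a,b]*1000).round().astype(int).tolist(),img[a,b].tolist(),end="; ")
    print()
E
```

```text
side TCP [295.5 199.4] pivot [303.6 206.4] tab0 [303.2 193.9] tab1.5 [291.6 197.1]
(np.int64(289), np.int64(184)) [-12, 156, 212] [11, 8, 10]; (np.int64(297), np.int64(186)) [-3, 136, 213] [8, 9, 8]; (np.int64(295), np.int64(187)) [-11, 135, 215] [7, 6, 8]; (np.int64(293), np.int64(188)) [-13, 141, 209] [12, 12, 13]; (np.int64(302), np.int64(188)) [2, 124, 210] [128, 124, 131]; (np.int64(297), np.int64(189)) [-5, 135, 204] [6, 4, 6]; (np.int64(291), np.int64(190)) [-8, 154, 190] [12, 9, 9]; (np.int64(300), np.int64(190)) [-6, 123, 209] [140, 137, 146]; (np.int64(293), np.int64(191)) [-14, 141, 200] [10, 10, 9]; (np.int64(302), np.int64(191)) [0, 122, 202] [84, 81, 84]; (np.int64(294), np.int64(192)) [-10, 141, 193] [8, 9, 8]; (np.int64(303), np.int64(192)) [3, 122, 197] [83, 79, 82]; (np.int64(295), np.int64(193)) [-11, 136, 194] [6, 6, 7]; (np.int64(304), np.int64(193)) [6, 122, 191] [83, 79, 82]; (np.int64(298), np.int64(194)) [-8, 129, 192] [80, 73, 70]; (np.int64(293), np.int64(195)) [-10, 146, 180] [65, 53, 38]; (np.int64(304), np.int64(195)) [5, 121, 186] [82, 78, 80]; (np.int6
[... 205 characters left out ...]
19, 174] [83, 79, 82]; (np.int64(304), np.int64(200)) [1, 117, 173] [83, 79, 82]; (np.int64(300), np.int64(201)) [-10, 120, 176] [77, 75, 77]; (np.int64(309), np.int64(201)) [19, 117, 157] [76, 74, 74]; (np.int64(305), np.int64(202)) [5, 118, 163] [84, 79, 82]; (np.int64(301), np.int64(203)) [-9, 118, 169] [86, 82, 84]; (np.int64(310), np.int64(203)) [17, 111, 156] [56, 56, 58]; (np.int64(307), np.int64(204)) [8, 114, 156] [65, 67, 70]; (np.int64(306), np.int64(205)) [1, 110, 161] [63, 65, 67]; (np.int64(306), np.int64(206)) [1, 111, 156] [52, 52, 54]; (np.int64(306), np.int64(207)) [1, 111, 152] [44, 45, 45]; 
top TCP [300.1 210.8] pivot [309.5 209.3] tab0 [309.4 208. ] tab1.5 [293.9 210.7]
```

The fingers passed over the tab, which is still at about 0.1 rad, and the fingertip ends higher than I assumed. I'll repeat lower and check part-way.

```bash
python3 -m pendant '[{"dp":[0,0,-0.3],"rotation":[0,0,0],"jaw":0},{"dp":[0,0,-0.5],"rotation":[0,0,0],"jaw":0},{"dp":[0,-0.2,-0.52],"rotation":[0,0,0],"jaw":0},{"dp":[0,-0.4,-0.5],"rotation":[0,0,0],"jaw":0},{"dp":[0,-0.4,-0.3],"rotation":[0,0,0],"jaw":0},{"dp":[0,-0.4,-0.1],"rotation":[0,0,0],"jaw":0},{"dp":[0,-0.4,-0.05],"rotation":[0,0,0],"jaw":0},{"dp":[0,-0.4,-0.05],"rotation":[0,0,0],"jaw":0}]' 30; python3 - <<'E'
from h import *
s=r.read_state(); print(press(s["ee_pos"]), s["ft_force"],s["width"])
c=camera("side"); cv2.imwrite("pics/s5.png",cv2.resize(c["image"][150:230,260:360,::-1],(800,600),interpolation=2))
E
```

```text
time: 14.32
ee_pos: [0.5609, 0.0034, 0.1667]
eef_rot: [-0.055, 0.999, -0.0, -0.0]
ft_force: [0.6, 0.4, 0.7]
width: 0.0005
grip_force: 0.0
[-0.00239058  0.08514396  0.16669643] [0.61232694 0.35752123 0.65172039] 0.00046225438728560896
```

View pics/s5.png

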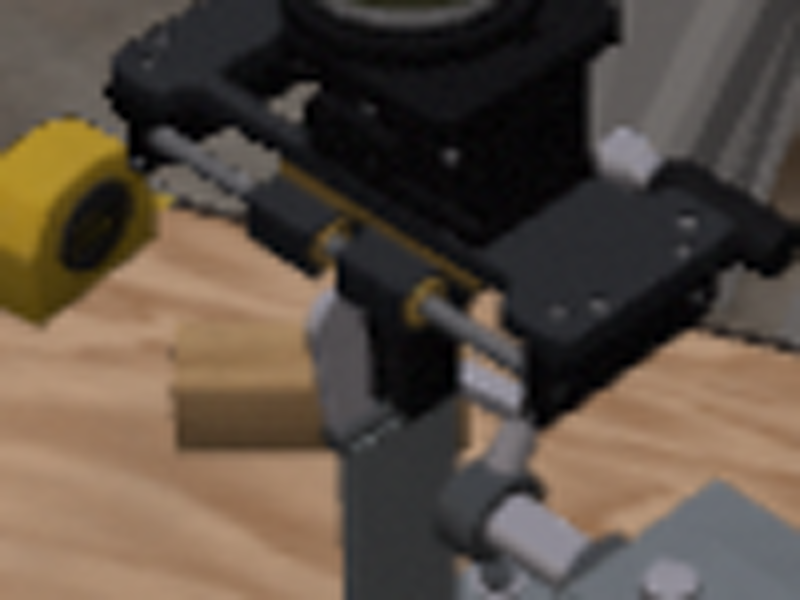

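Now the finger is inside of the tab (finger (410,370), tab (345,370)), and low enough. Push outward and check.

```bash
python3 -m pendant '[{"dp":[0,0.06,0],"rotation":[0,0,0],"jaw":0},{"dp":[0,0.12,0],"rotation":[0,0,0],"jaw":0},{"dp":[0,0.17,0],"rotation":[0,0,0],"jaw":0},{"dp":[0,0.22,0],"rotation":[0,0,0],"jaw":0},{"dp":[0,0.26,0],"rotation":[0,0,0],"jaw":0},{"dp":[0,0.26,0],"rotation":[0,0,0],"jaw":0}]' 30; python3 - <<'E'
from h import *
s=r.read_state(); print(press(s["ee_pos"]), s["ft_force"],s["width"])
c=camera("side"); cv2.imwrite("pics/s6.png",cv2.resize(c["image"][150:230,260:360,::-1],(800,600),interpolation=2))
E
```

```text
time: 15.12
ee_pos: [0.5565, 0.0428, 0.1663]
eef_rot: [-0.055, 0.998, 0.0, -0.0]
ft_force: [-0.5, -0.6, -1.0]
width: 0.0004
grip_force: 0.0
[-0.00255028  0.12480039  0.16625631] [-0.50535255 -0.63342542 -1.02224509] 0.00039639067702533574
```

View pics/s6.png

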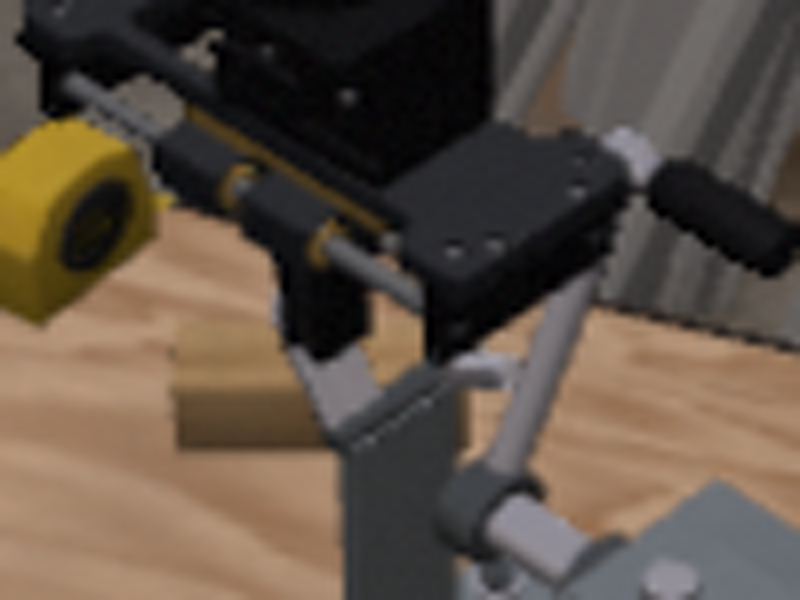

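The tab leans outward now at (340,370) and the blade is rising. Continue outward and down.

```bash
python3 -m pendant '[{"dp":[0,0.05,0.01],"rotation":[0,0,0],"jaw":0},{"dp":[0,0.09,0.025],"rotation":[0,0,0],"jaw":0},{"dp":[0,0.13,0.04],"rotation":[0,0,0],"jaw":0},{"dp":[0,0.17,0.055],"rotation":[0,0,0],"jaw":0},{"dp":[0,0.17,0.065],"rotation":[0,0,0],"jaw":0},{"dp":[0,0.17,0.075],"rotation":[0,0,0],"jaw":0},{"dp":[0,0.17,0.075],"rotation":[0,0,0],"jaw":0}]' 30; python3 - <<'E'
from h import *
s=r.read_state(); print(press(s["ee_pos"]), s["ft_force"],s["width"])
c=camera("side"); cv2.imwrite("pics/s7.png",cv2.resize(c["image"][150:230,260:360,::-1],(800,600),interpolation=2))
E
```

```text
time: 16.05
ee_pos: [0.5537, 0.0672, 0.1549]
eef_rot: [-0.055, 0.999, 0.0, -0.0]
ft_force: [0.2, 1.2, 0.7]
width: 0.0003
grip_force: 0.0
[-0.00267006  0.14938303  0.15494107] [0.16976147 1.17634656 0.69970439] 0.00028593160918194465
```

View pics/s7.png

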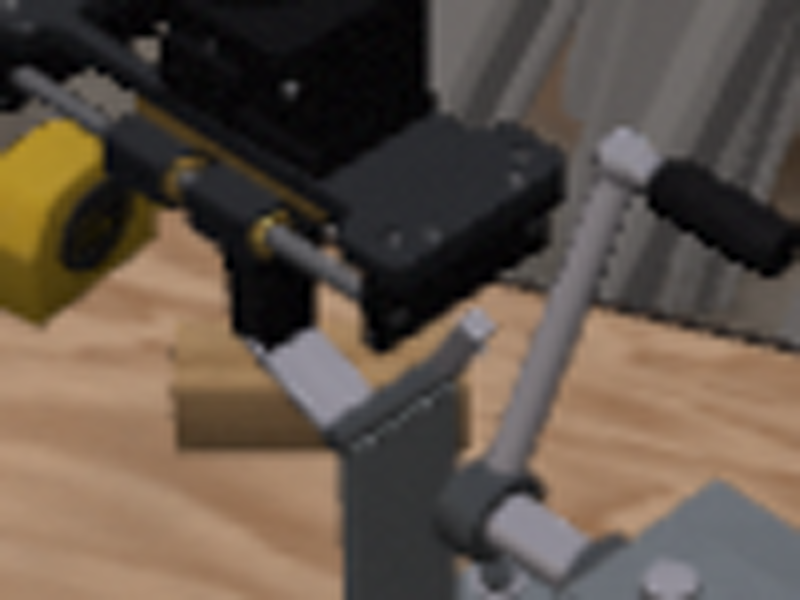

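Tab is nearly level at (315,375) and the blade has swung up at (480,325). Press a bit further to reach its stop.

```bash
python3 -m pendant '[{"dp":[0,0,0.01],"rotation":[0,0,0],"jaw":0},{"dp":[0,0,0.02],"rotation":[0,0,0],"jaw":0},{"dp":[0,0,0.02],"rotation":[0,0,0],"jaw":0}]' 30; python3 - <<'E'
from h import *
s=r.read_state(); print(press(s["ee_pos"]), s["ft_force"])
E
python3 -m pendant '[{"dp":[0,0,0.01],"rotation":[0,0,0],"jaw":0},{"dp":[0,0,0.01],"rotation":[0,0,0],"jaw":0},{"dp":[0,0,0.01],"rotation":[0,0,0],"jaw":0}]' 30; python3 - <<'E'
from h import *
s=r.read_state(); print(press(s["ee_pos"]), s["ft_force"])
E
```

```text
time: 16.48
ee_pos: [0.5537, 0.0674, 0.1519]
eef_rot: [-0.055, 0.999, 0.0, -0.0]
ft_force: [-0.6, -0.1, 0.8]
width: 0.0005
grip_force: 0.0
[-0.00264909  0.14959057  0.15190053] [-0.59921455 -0.0994398   0.75719346]
time: 16.85
ee_pos: [0.5538, 0.0675, 0.1505]
eef_rot: [-0.055, 0.999, 0.0, -0.0]
ft_force: [0.8, 1.0, -0.3]
width: 0.0007
grip_force: 0.0
[-0.0026047   0.14961455  0.15050374] [ 0.79755593  1.00800578 -0.34655101]
```

```bash
cat > tab.py <<'E'
from h import *
s=r.read_state(); print(press(s["ee_pos"]).round(4))
for n in("side","top"):
    c=camera(n); Q=press(cloud(c))*1000; v=cv2.cvtColor(c["image"],cv2.COLOR_RGB2HSV)[...,2]
    m=(v>50)&(Q[...,0]>-14)&(Q[...,0]<12)&(Q[...,1]>124)&(Q[...,1]<190)&(Q[...,2]>140)&(Q[...,2]<215)
    q=Q[m]; print(n,len(q),q[::max(1,len(q)//12)].round().astype(int).tolist(), "ang",np.median(np.arctan2(q[:,1]-118,q[:,2]-150)) if len(q) else None)
    m=(v>50)&(Q[...,0]>28)&(Q[...,0]<44)&(Q[...,1]>75)&(Q[...,1]<114)&(Q[...,2]>140)&(Q[...,2]<200)
    q=Q[m]; print(" blade",len(q),q[::max(1,len(q)//8)].round().astype(int).tolist())
E
python3 tab.py
```

```text
[-0.0026  0.1496  0.1505]
side 94 [[9, 138, 210], [12, 146, 168], [-11, 153, 172], [-9, 154, 166], [10, 141, 162], [-2, 143, 165], [-10, 146, 165], [4, 135, 163], [-8, 134, 168], [-11, 139, 163], [6, 130, 157], [1, 124, 161], [-2, 125, 159], [-11, 128, 156]] ang 0.9420877441880863
 blade 55 [[39, 104, 188], [41, 99, 186], [38, 96, 186], [35, 111, 171], [34, 107, 171], [41, 106, 163], [36, 112, 155], [30, 110, 153], [32, 112, 144], [44, 83, 141]]
top 0 [] ang None
 blade 3 [[43, 92, 143], [43, 89, 142], [42, 87, 143]]
```

The closed fingertips end about 14 mm above the nominal TCP, and the catch is at about 1.15 rad, so I'll keep pressing down.

```bash
python3 -m pendant '[{"dp":[0,0.01,0.02],"rotation":[0,0,0],"jaw":0},{"dp":[0,0.02,0.04],"rotation":[0,0,0],"jaw":0},{"dp":[0,0.02,0.055],"rotation":[0,0,0],"jaw":0},{"dp":[0,0.02,0.065],"rotation":[0,0,0],"jaw":0},{"dp":[0,0.02,0.065],"rotation":[0,0,0],"jaw":0}]' 30; python3 tab.py
```

```text
time: 17.58
ee_pos: [0.5534, 0.0704, 0.1406]
eef_rot: [-0.055, 0.999, -0.0, -0.0]
ft_force: [-0.5, -0.1, -0.6]
width: 0.0005
grip_force: 0.0
[-0.0027  0.1526  0.1406]
side 85 [[8, 141, 206], [7, 145, 164], [-5, 144, 166], [-6, 147, 161], [10, 138, 156], [-1, 141, 158], [12, 128, 158], [-2, 133, 160], [-6, 140, 156], [8, 124, 156], [-1, 130, 155], [-6, 129, 156], [-10, 124, 155]] ang 1.1682690458345362
 blade 34 [[41, 106, 178], [36, 109, 172], [38, 111, 166], [37, 109, 164], [36, 109, 161], [39, 112, 153], [40, 112, 149], [35, 111, 146], [28, 112, 143]]
top 0 [] ang None
 blade 3 [[43, 92, 140], [42, 90, 145], [42, 87, 145]]
```

```bash
python3 -m pendant '[{"dp":[0,0,0.015],"rotation":[0,0,0],"jaw":0},{"dp":[0,0,0.03],"rotation":[0,0,0],"jaw":0},{"dp":[0,0,0.03],"rotation":[0,0,0],"jaw":0}]' 30; python3 -m pendant '[{"dp":[0,0,0.01],"rotation":[0,0,0],"jaw":0},{"dp":[0,0,0.02],"rotation":[0,0,0],"jaw":0},{"dp":[0,0,0.02],"rotation":[0,0,0],"jaw":0}]' 30; python3 tab.py
```

```text
time: 18.05
ee_pos: [0.5535, 0.0705, 0.1362]
eef_rot: [-0.055, 0.999, 0.0, 0.0]
ft_force: [0.5, 0.8, 1.2]
width: 0.0004
grip_force: 0.1
time: 18.42
ee_pos: [0.5538, 0.0706, 0.1353]
eef_rot: [-0.055, 0.999, 0.001, 0.001]
ft_force: [-7.7, -0.7, 19.6]
width: 0.0007
grip_force: 9.2
[-0.0022  0.1528  0.1353]
side 72 [[6, 139, 204], [9, 144, 160], [4, 143, 157], [-3, 142, 159], [11, 135, 155], [0, 143, 153], [6, 126, 161], [-6, 136, 157], [8, 128, 153], [-3, 132, 154], [-8, 131, 156], [-8, 131, 152]] ang 1.258016739651697
 blade 29 [[42, 111, 166], [35, 111, 165], [35, 111, 161], [30, 114, 159], [40, 112, 153], [31, 111, 156], [31, 111, 152], [36, 113, 144], [35, 111, 142], [44, 87, 141]]
top 0 [] ang None
 blade 3 [[43, 95, 142], [42, 90, 144], [42, 87, 145]]
```

The catch is at its end stop (19.6 N reaction). Retreat up and prepare the handle grasp.

```bash
python3 -m pendant '[{"dp":[0,0,-0.2],"rotation":[0,0,0],"jaw":0},{"dp":[0,0,-0.5],"rotation":[0,0,0],"jaw":0},{"dp":[0,0,-0.9],"rotation":[0,0,0],"jaw":0.6},{"dp":[0,-0.2,-1],"rotation":[0,0,0],"jaw":0.6},{"dp":[0,-0.4,-1],"rotation":[0,0,0],"jaw":0.6},{"dp":[0,-0.4,-1],"rotation":[0,0,0],"jaw":0.6}]' 30; python3 tab.py; python3 - <<'E'
from h import *
print(r.read_state()["joint_positions"].round(2))
rel(world([.089,.048,.29]),6.2); rel(world([.089,.048,.29]),186.2)
E
```

```text
time: 19.27
ee_pos: [0.56, 0.0079, 0.2835]
eef_rot: [-0.053, 0.999, -0.0, 0.0]
ft_force: [0.1, 0.5, 0.0]
width: 0.0326
grip_force: 0.0
[-0.0028  0.0898  0.2835]
side 125 [[5, 171, 159], [10, 160, 159], [-3, 166, 157], [-6, 162, 159], [-8, 164, 155], [10, 145, 155], [4, 146, 155], [-6, 143, 160], [-7, 146, 156], [11, 128, 155], [5, 129, 155], [2, 129, 154], [-11, 131, 154]] ang 1.341736199805696
 blade 56 [[44, 112, 189], [36, 109, 186], [37, 109, 178], [38, 110, 170], [38, 110, 163], [36, 112, 155], [31, 111, 152], [36, 112, 141]]
top 0 [] ang None
 blade 0 []
[-0.55  0.16  0.51  1.53 -0.08  1.47  1.65]
dp [-0.6107, -0.3003, -0.0472] rot [-0.0, -0.0001, 0.2502] t 19.375
dp [-0.6107, -0.3003, -0.0472] rot [0.0001, -0.0, -0.2498] t 19.375
```

```bash
python3 -m pendant '[{"dp":[-0.1,-0.05,-0.1],"rotation":[0,0,0.029],"jaw":0.6},{"dp":[-0.2,-0.1,-0.1],"rotation":[0,0,0.058],"jaw":0.6},{"dp":[-0.3,-0.15,-0.1],"rotation":[0,0,0.087],"jaw":0.6},{"dp":[-0.4,-0.2,-0.1],"rotation":[0,0,0.116],"jaw":0.6},{"dp":[-0.5,-0.25,-0.1],"rotation":[0,0,0.145],"jaw":0.6},{"dp":[-0.61,-0.3,-0.1],"rotation":[0,0,0.174],"jaw":0.6},{"dp":[-0.61,-0.3,-0.1],"rotation":[0,0,0.203],"jaw":0.6},{"dp":[-0.61,-0.3,-0.1],"rotation":[0,0,0.232],"jaw":0.6}]' 30; python3 - <<'E'
from h import *
s=r.read_state(); print(s["width"],s["joint_positions"].round(2))
rel(world([.089,.048,.203]),6.2)
E
```

```text
time: 20.38
ee_pos: [0.656, -0.0224, 0.2974]
eef_rot: [0.626, 0.78, -0.0, -0.001]
ft_force: [0.6, -0.1, 0.5]
width: 0.0523
grip_force: 0.0
0.0522687049194244 [-0.53  0.44  0.74  1.24 -0.29  1.57  0.38]
dp [-0.0085, -0.0021, 0.6294] rot [-0.0002, -0.0001, 0.0175] t 20.375
```

```bash
python3 -m pendant '[{"dp":[0,0,0.1],"rotation":[0,0,0.0175],"jaw":0.6},{"dp":[-0.009,0,0.25],"rotation":[0,0,0.0175],"jaw":0.6},{"dp":[-0.009,0,0.4],"rotation":[0,0,0.0175],"jaw":0.6},{"dp":[-0.009,0,0.55],"rotation":[0,0,0.0175],"jaw":0.6},{"dp":[-0.009,0,0.63],"rotation":[0,0,0.0175],"jaw":0.6},{"dp":[-0.009,0,0.63],"rotation":[0,0,0.0175],"jaw":0.6}]' 30; python3 -m pendant '[{"dp":[0,0,0],"rotation":[0,0,0],"jaw":0},{"dp":[0,0,0],"rotation":[0,0,0],"jaw":0},{"dp":[0,0,0],"rotation":[0,0,0],"jaw":0},{"dp":[0,0,0],"rotation":[0,0,0],"jaw":0}]' 30; python3 - <<'E'
from h import *
s=r.read_state(); print(press(s["ee_pos"]),s["width"],s["ft_force"],s["grip_force"])
M=R.from_quat(s["eef_rot"]).as_matrix(); print(M.round(2).tolist())
c=camera("side"); cv2.imwrite("pics/s8.png",cv2.resize(c["image"][120:280,250:410,::-1],(600,600),interpolation=2))
E
```

```text
time: 21.12
ee_pos: [0.6558, -0.0244, 0.203]
eef_rot: [0.666, 0.746, -0.0, -0.001]
ft_force: [0.4, -0.2, 0.9]
width: 0.0521
grip_force: 0.0
time: 21.62
ee_pos: [0.6574, -0.0251, 0.2048]
eef_rot: [0.666, 0.746, 0.001, 0.001]
ft_force: [4.3, 0.4, 2.1]
width: 0.0211
grip_force: 30.0
[0.09041944 0.04638372 0.20476298] 0.02106295376622263 [4.31525387 0.41323597 2.12190409] 30.021165311336517
[[-0.11, 0.99, 0.0], [0.99, 0.11, 0.0], [-0.0, 0.0, -1.0]]
```

View pics/s8.png

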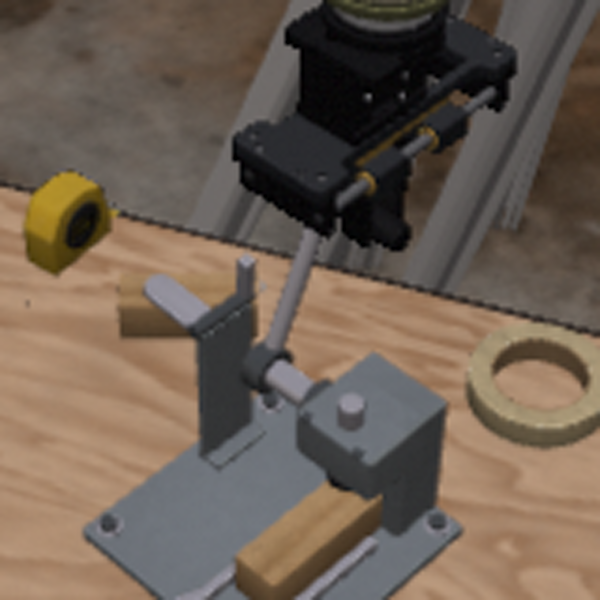

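The gripper holds the black sleeve at (390,210), the catch tab is level at (180,300) and the wood is seated. Now I'll pull the lever along its arc.

```bash
python3 -m pendant '[{"dp":[0,-0.043,-0.02],"rotation":[0,0,0],"jaw":0},{"dp":[0,-0.086,-0.036],"rotation":[0,0,0],"jaw":0},{"dp":[0,-0.175,-0.064],"rotation":[0,0,0],"jaw":0},{"dp":[0,-0.267,-0.082],"rotation":[0,0,0],"jaw":0},{"dp":[0,-0.359,-0.092],"rotation":[0,0,0],"jaw":0},{"dp":[0,-0.453,-0.092],"rotation":[0,0,0],"jaw":0},{"dp":[0,-0.453,-0.092],"rotation":[0,0,0],"jaw":0}]' 35; python3 - <<'E'
from h import *
s=r.read_state(); print(press(s["ee_pos"]),s["width"],s["ft_force"],s["grip_force"])
E
```

```text
time: 22.55
ee_pos: [0.5902, -0.0316, 0.2196]
eef_rot: [0.666, 0.746, 0.003, 0.001]
ft_force: [6.8, 3.4, 8.4]
width: 0.0209
grip_force: 35.0
[0.02291847 0.04718333 0.21957316] 0.020892240730150793 [6.75732097 3.37475753 8.44309982] 35.00944375991821
```

```bash
python3 -m pendant '[{"dp":[0,-0.093,0.009],"rotation":[0,0,0],"jaw":0},{"dp":[0,-0.184,0.028],"rotation":[0,0,0],"jaw":0},{"dp":[0,-0.273,0.055],"rotation":[0,0,0],"jaw":0},{"dp":[0,-0.359,0.091],"rotation":[0,0,0],"jaw":0},{"dp":[0,-0.441,0.137],"rotation":[0,0,0],"jaw":0},{"dp":[0,-0.46,0.147],"rotation":[0,0,0],"jaw":0},{"dp":[0,-0.46,0.147],"rotation":[0,0,0],"jaw":0},{"dp":[0,-0.46,0.147],"rotation":[0,0,0],"jaw":0}]' 35; cat > lev.py <<'E'
from h import *
s=r.read_state(); p=press(s["ee_pos"]); print(p,s["width"],s["ft_force"],s["grip_force"], "lever",.45+np.arctan2(.030-p[0],p[2]+.0255-.104))
E
python3 lev.py
```

```text
time: 23.55
ee_pos: [0.5262, -0.0386, 0.1993]
eef_rot: [0.665, 0.746, 0.006, 0.005]
ft_force: [20.0, 5.7, 11.0]
width: 0.021
grip_force: 35.0
[-0.04142901  0.04715409  0.19932109] 0.021021946433964902 [19.97700376  5.70973145 10.96179866] 35.012130439281464 lever 0.9839212113868454
```

```bash
python3 -m pendant '[{"dp":[0,-0.01,0.004],"rotation":[0,0,0],"jaw":0},{"dp":[0,-0.01,0.004],"rotation":[0,0,0],"jaw":0},{"dp":[0,-0.01,0.004],"rotation":[0,0,0],"jaw":0},{"dp":[0,-0.01,0.004],"rotation":[0,0,0],"jaw":0},{"dp":[0,-0.01,0.004],"rotation":[0,0,0],"jaw":0},{"dp":[0,-0.01,0.004],"rotation":[0,0,0],"jaw":0}]' 35; python3 lev.py; python3 tab.py; python3 -c "
from h import *
for n in('top','side'):
    try: woodtop(n,.050,(-.11,.0))
    except Exception as e: print(n,'hidden')"
```

```text
time: 24.3
ee_pos: [0.526, -0.0386, 0.1992]
eef_rot: [0.665, 0.747, 0.007, 0.006]
ft_force: [24.0, 6.6, 9.4]
width: 0.0209
grip_force: 35.0
[-0.04165626  0.04714277  0.19918819] 0.020878965155159298 [24.02760706  6.58863559  9.42473508] 35.01505583524704 lever 0.9857968428845498
[-0.0417  0.0471  0.1992]
side 0 [] ang None
 blade 0 []
top 142 [[11, 133, 153], [9, 145, 156], [7, 159, 155], [4, 128, 155], [3, 145, 155], [2, 165, 160], [-1, 134, 157], [-2, 154, 154], [-3, 174, 155], [-6, 143, 156], [-7, 160, 154], [-10, 129, 152], [-11, 144, 152]] ang 1.3847700670948049
 blade 8 [[40, 113, 186], [37, 113, 189], [36, 110, 187], [34, 113, 184], [34, 110, 184], [32, 114, 180], [32, 114, 150], [29, 114, 157]]
top hidden
side 375 z 0.0514 ((-37.05311965942383, -2.1172618865966797), (40.94518280029297, 73.68612670898438), 89.60494232177734) x -0.0739 -0.0002
  return _methods._mean(a, axis=axis, dtype=dtype,
  ret = ret.dtype.type(ret / rcount)
```

The extra pull raised the force without moving the lever, so it is on its end stop. The wood is still seated and the catch is still over.

```bash
python3 -c "
from bench import r
print(r.close_job())"
```

```text
the job is handed in; nothing more can be done
None
```

The job is handed in: the offcut is seated at the stop, the catch is flipped fully over, and the gripper holds the lever at its end stop; no verdict was returned, the foot's force on the wood was not measured directly, and the catch took a second try after the fingers passed over the tab.

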